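# Feed a four-click portion of cheese and hold the lever

## Robot

A 6-joint arm with a two-finger parallel gripper is mounted at the origin on a cart in front of the work surface, level with it; the furniture and walls round the work are solid. World frame = base frame: x ahead of the robot, y to its left, z up, the work surface at z = 0. Lengths are in mm, angles in rad, forces in N, time in s.
With the tool pointing down it reaches from about 350 to 975 mm from the base axis. Payload 7.1 kg.
Tool frame: the origin (TCP) lies midway between the tips of the shut fingers; the grasp point (between the pads) lies 19 mm behind it; z points along the fingers, y is the line along which they close (so a half turn about z gives the same grasp; the last joint's range is limited). The gripper opens to 88 mm and grips with 3 to 60 N. Pads are 20 mm wide; open, the fingers measure 115 mm over their backs; the gripper's body (75 mm by 178 mm) begins 61 mm behind the grasp point.
Start: joints at [1.132, 0.423, 1.63, -0, 1.089, -0.019], TCP at [254.704, 570.728, 222.675] pointing down, gripper open.
Joint ranges: [-3, 3], [-0.9, 2.11], [0.09, 2.58], [-1.31, 4.45], [0.11, 2.69], [-2.54, 2.54]. Speed limits (rad/s): [2.39, 2.39, 3.01, 3.14, 3.14, 3.14].

## Interface

Orientations are given as a rotation vector (axis times angle).
In Python, from workcell import ctrl gives the robot as it stands.
- The arm moves only by the shell command python3 -m inch 'ROWS' [OPENING]. ROWS is JSON, a list of rows, each an object with "xyz": the shift along the tool's x, y, z in mm, a list of three; "rot": the turn, a rotation vector about the tool's x, y, z in rad, a list of three. In form: [{"xyz": [dx, dy, dz], "rot": [ax, ay, az]}, ...]. A call has 1 to 12 rows; each row is the pose to reach, as a shift and turn from the pose commanded when the call began, along the tool's axes at that moment; what a row does not reach only later rows make up. A row lasts 1/12 s, in which the tool goes at most 41.7 mm and 7.16 degrees, less where a joint would pass 70% of its speed; a pose out of reach is approached as far as the arm can. A call with a gripper value outside its range is refused whole. OPENING is the closure in counts, from 0 (fully open) to 255 (shut), set as the call begins (- or left out, the last holds). The fingers move at their own pace and stop on an object; the grip force is fixed at half the most. Time passes only in rows, so rows that repeat a pose let the fingers close. It gives the time, the measured TCP pose, the force, the opening and the grip force at its end, in the units of the state.
- ctrl.get_obs(): the state, without advancing time (a new reading comes with each control period).
- ctrl.get_image(name): name is "scene" or "side" or "wrist"; returns the picture (480x640x3 uint8, red, green, blue); there is no depth.
- ctrl.camera_model(name): a dict with "fx", "fy", "cx", "cy" (pixels), "position" and "attitude" of the camera in the world. Camera axes: x right, y up, looking along -z (the intrinsics and any distortion apply to the point x, -y, -z); pixel columns grow to the right and rows downward; lengths in mm; the calibration is good to about 2 mm. A picture is of the moment at which its call begins: read the wrist's pose just before it. camera_model takes no time and is no camera call; for the wrist camera it gives the pose at the moment of the call.
- ctrl.close_job(): hands the job in; it is judged then, once.
The state is a dict: "t": time; "qpos": joint angles; "qvel": joint speeds; "joint_torque": joint torques, N m; "ee_pos": TCP position; "orientation": TCP orientation; "ft_force": force on the tool from outside, world axes, zero at the start; "moment": the same for the moment, N m; "width": finger opening in mm; "grasp_force": force on a finger pad.
Only numpy, scipy, OpenCV 4.12 (cv2) and the standard library are available. Lean on these libraries where they do the work, as an engineer would, in place of code of your own. Each camera call takes 0.05 s, during which the arm holds its last target. There are 200 camera calls.

## Task

Lay the small rectangular bar of cheese lengthwise in the feeder's trough, just ahead of the pusher, and let go of it. Then take the lever by its upright knob and swing it from rest exactly four clicks, feeling each one, so that a four-click portion is pushed out over the mouth of the trough. Finish while still holding the knob at the fourth click, never going on to a fifth; leave the things around as they are and keep clear of the glass screen behind.

Things in the scene. Friction and masses are not known exactly. Their poses are not given: they have to be found in the camera images.
- bar_center (a point): centre (half-way up) of the loose rectangular bar of pale yellow cheese, 42 mm wide (its x), 90 mm long (its y), 45 mm high (its z), 0.12 to 0.24 kg; either end may go first. The other cheeses are wedges or half rounds and stay where they are
- feeder: portion feeder fixed to the worktop: aluminium plate 130 x 270 mm with white trough, pusher and ratchet lever. Origin: on the worktop under the middle of the pusher's face at rest; +y is the feed direction, z up, the knob is on the +x side. The white pusher plate (46 mm wide, 60 mm above the worktop) moves 6 mm along +y per click. Posts 66 mm high stand beside the mouth at x = +-38, y = 86 mm
- trough_mid (a point): middle of the trough's floor, at feeder y = 45 mm, 16 mm above the worktop; axes as the feeder. The floor runs along y from the pusher's face to the open mouth at y = 90 mm, 50 mm wide between low walls 26 mm above the worktop. A bar centred over this point touches the pusher and ends flush with the mouth; up to 15 mm gap to the pusher does no harm
- lever_pivot (a point): a point on the lever's vertical pivot axis, at feeder x = -30, y = -80 mm and at 110 mm above the worktop. The lever swings level, counterclockwise seen from above, from pointing back (-y, +x) towards the feed direction
- lever_knob: the upright black round knob on the lever's end, up to 22 mm thick and 50 mm high, turning freely about its own upright axis; origin at its centre, 105 mm above the worktop and 110 mm from the pivot axis. It can be gripped from above; nothing stands higher near it
- feed_lever (a joint): swing of the lever, rad: 0 at rest, grows forward; a notch every 0.209 rad (12 degrees, 23 mm at the knob), eight in all. From a notch the push needed at the knob rises from 4 to 7 N, breaks off suddenly at about 0.7 of the way (the click), and the lever then runs free to the next notch, where a pawl stops it going back (up to about 15 N). Let go between notches, it sinks back to the last one
- tub: bystander: small round tub, 71 mm; origin under its middle
- wedge_a: bystander: wedge of cheese, 52 mm high; origin under its middle
- wedge_b: bystander: wedge of cheese, 47 mm high; origin under its middle
- label_roll: bystander: upright roll of paper labels, 80 mm high; origin under its middle
- price_tag: bystander: price tag on a small black foot, 75 mm high; origin under its middle
- screen_end (a point): left end, at mid-height, of a clear glass screen that stands fixed across the worktop behind the work: it runs from here along -y past the whole scene, a few mm thick, its foot at x = 0.61 and its top edge at x = 0.64, 0.24 m above the worktop. It is hard to see; stay in front of it or pass well above it
Mind the look-alikes: they are no part of the job. What is shaped like the part that bears bar_center but red is not meant.

How it is judged:
By the outcome, as a careful person would: the job done as asked, in the order asked, and still so for the second after the job is handed in, while the arm keeps its last pose, push and grip.
It also fails if it takes over 72 s, if anything falls off the work surface, if the arm or the gripper's body presses on something with over 40 N, if the wrist force passes 120 N, or if a joint passes its speed limit or range.

## Working session

There is one attempt and no reset: what is moved stays moved. The work goes in short steps, Python scripts to look and compute and a shell command to move; the robot and the scene stay as the last step left them, time stands still between calls to the robot, and variables do not carry over. Pictures are saved under pics/ and viewed, at most 10 in all, crops included, and the job is handed in when it is done.

```bash
mkdir -p pics; ls; python3 - <<'E'
from workcell import ctrl
import cv2
for n in("scene","side"):
    cv2.imwrite(f"pics/{n}0.png",ctrl.get_image(n)[:,:,::-1]); print(n,ctrl.camera_model(n))
print(ctrl.camera_model("wrist"));print(ctrl.get_obs())
E
```

```text
pics
scene {'fx': 446.41300857145256, 'fy': 446.41300857145256, 'cx': 319.1384928784318, 'cy': 237.3212171771983, 'position': array([-247.45813556, -674.19353428,  987.13140528]), 'attitude': array([ 0.7779002 , -0.39082742, -0.85737833])}
side {'fx': 535.4296485861734, 'fy': 535.4296485861734, 'cx': 325.41910168383, 'cy': 240.25258301667452, 'position': array([  137.35442509, -1340.30687193,  1091.15011818]), 'attitude': array([ 0.92282   , -0.1560297 , -0.27972738])}
{'fx': 409.68634634788725, 'fy': 409.68634634788725, 'cx': 327.8154991094055, 'cy': 238.17561994010447, 'position': array([191.41784171, 599.18822017, 384.25862041]), 'attitude': array([-0.2285172 , -0.14906316,  1.14545642])}
{'t': 0.1, 'qpos': array([ 1.13200359e+00,  4.23741464e-01,  1.63060324e+00, -4.13121461e-06,
        1.08858958e+00, -1.90069235e-02]), 'qvel': array([ 0.00024749, -0.00040134, -0.00210738, -0.00237123, -0.00047107,
       -0.00113409]), 'joint_torque': array([-3.57571689e-04, -5.45616138e+01, -2.74324447e+01,  6.45316788e-02,
        1.87449827e-02, -5.98804718e-05]), 'ee_pos': array([254.49918837, 570.29519121, 221.99782082]), 'orientation': array([-6.54501257e-01, -3.07235057e+00,  2.05356783e-03]), 'ft_force': array([ 0.80091235,  0.78872955, -0.91091313]), 'moment': array([ 0.01095266,  0.02772063, -0.00295541]), 'grasp_force': 0.0, 'width': 87.53915510604324}
```

View pics/scene0.png

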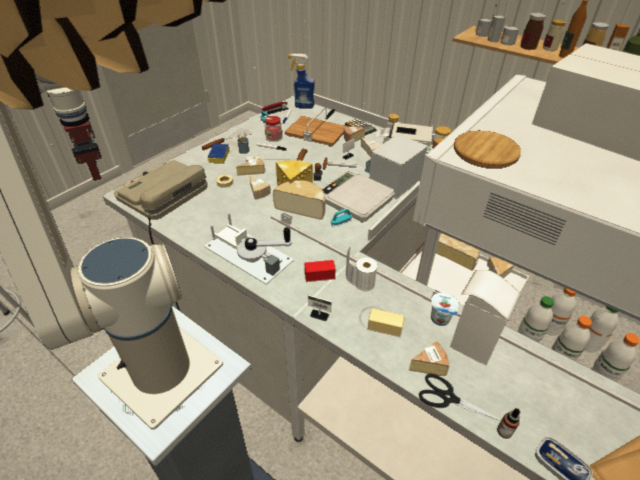

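View pics/side0.png

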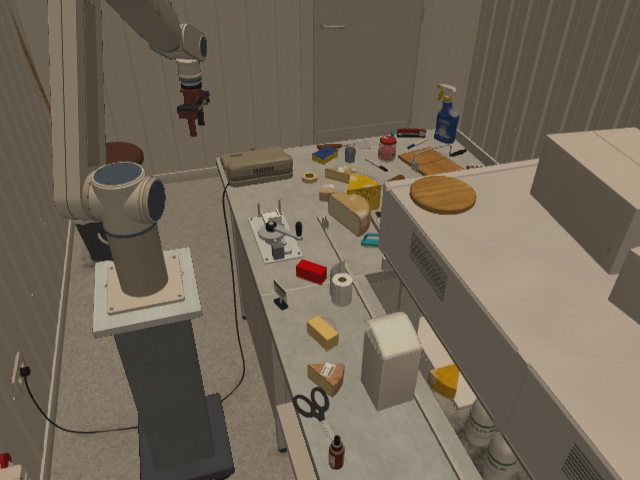

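The scene view shows the feeder at about (250,255), the red decoy at (320,271) and the yellow bar at (386,321). In the side view they are at (275,235), (311,271) and (322,332). I'll enlarge these areas next.

```bash
python3 - <<'E'
import cv2,numpy as np
s=cv2.imread("pics/scene0.png");d=cv2.imread("pics/side0.png")
def crop(im,u,v,w,h):
    t=cv2.resize(im[v:v+h,u:u+w],(400,300),interpolation=cv2.INTER_CUBIC)
    for k in range(u-u%10+10,u+w,10):
        x=int((k-u+.5)*400/w);cv2.line(t,(x,0),(x,8 if k%50 else 18),(0,0,255),1)
    for k in range(v-v%10+10,v+h,10):
        y=int((k-v+.5)*300/h);cv2.line(t,(0,y),(8 if k%50 else 18,y),(0,0,255),1)
    return t
a=np.hstack([crop(s,200,205,100,75),crop(d,235,195,80,60)])
b=np.hstack([crop(s,350,295,80,60),crop(d,290,305,80,60)])
cv2.imwrite("pics/crop1.png",np.vstack([a,b]))
E
```

```text
(no output)
```

View pics/crop1.png

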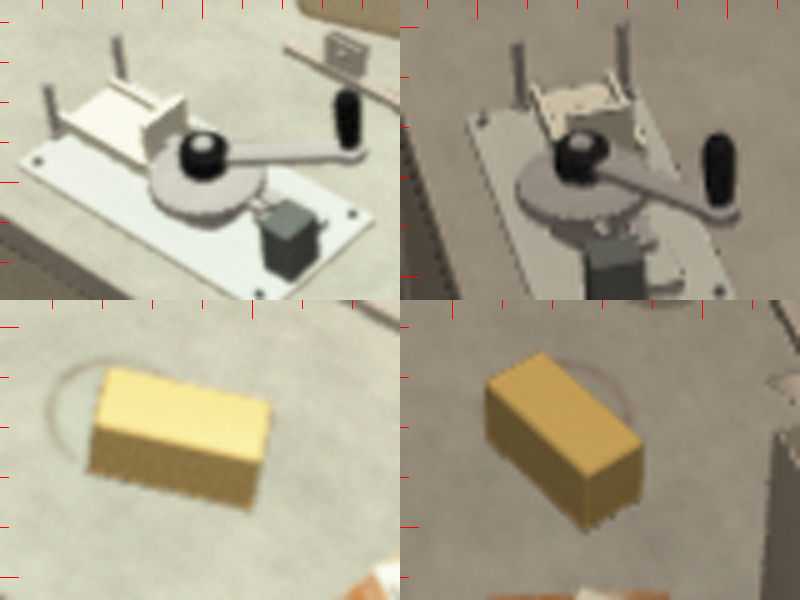

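```bash
cat > h.py <<'E'
import numpy as np
from scipy.spatial.transform import Rotation as R
from scipy.optimize import least_squares
from workcell import ctrl
C={n:ctrl.camera_model(n) for n in("scene","side")}
def proj(n,P,c=None):
    c=c or C[n]
    p=R.from_rotvec(c["attitude"]).inv().apply(np.atleast_2d(P)-c["position"])
    return np.c_[c["cx"]+c["fx"]*p[:,0]/-p[:,2], c["cy"]+c["fy"]*-p[:,1]/-p[:,2]]
def ray(n,uv,z,c=None):
    c=c or C[n]
    d=R.from_rotvec(c["attitude"]).apply([(uv[0]-c["cx"])/c["fx"],-(uv[1]-c["cy"])/c["fy"],-1])
    return c["position"]+d*(z-c["position"][2])/d[2]
def fr(x,y,a,L): return R.from_euler("z",a).apply(np.array(L,float))+[x,y,0]
E
cat > m.py <<'E'
from h import *
def px(u0,v0,s,pts): return (np.array(pts)+.5)/s-.5+[u0,v0]
bs=px(350,295,5,[(110,67),(271,103),(263,161),(93,125),(88,173),(252,210)])
bd=px(290,305,5,[(142,52),(241,145),(186,176),(87,82),(87,140),(186,230)])
for i in range(4): print("bar top",ray("scene",bs[i],45),ray("side",bd[i],45))
# corner order: far-left.. scene: 0 far/left,1 far/right,2 near/right,3 near/left
L=[(21,45,45),(21,-45,45),(-21,-45,45),(-21,45,45),(-21,45,0),(-21,-45,0)]
f=lambda q:np.r_[proj("scene",fr(*q,L))-bs,proj("side",fr(*q,L))-bd].ravel()
r=least_squares(f,[ *ray("scene",bs[:4].mean(0),45)[:2],0.]);print("bar",r.x,np.abs(r.fun).max());print(r.fun.round(1))
fs=px(200,205,4,[(48,87),(117,38)]);fd=px(235,195,5,[(118,44),(222,24)])
for i in range(2): print("post",ray("scene",fs[i],66),ray("side",fd[i],66))
ks=px(200,205,4,[(347,93),(349,152)]);kd=px(235,195,5,[(319,135),(319,207)])
hs=px(200,205,4,[(204,140)]);hd=px(235,195,5,[(180,143)])
bo=px(200,205,4,[(37,161),(352,214),(259,293)]);bod=px(235,195,5,[(82,121),(320,291)])
print("bolts",[ray("scene",b,8).round() for b in bo],[ray("side",b,8).round() for b in bod])
def g(q):
    x,y,a,hz,t=q
    P=fr(x,y,a,[(-38,86,66),(38,86,66)]);H=fr(x,y,a,[(-30,-80,hz)])
    K=fr(x,y,a,[(-30+110*np.cos(t),-80+110*np.sin(t),z) for z in(130,80)])
    return np.r_[proj("scene",P)-fs,proj("side",P)-fd,proj("scene",H)-hs,proj("side",H)-hd,proj("scene",K)-ks,proj("side",K)-kd].ravel()
p=ray("scene",fs.mean(0),66)
best=min((least_squares(g,[p[0],p[1]-90,a,120,-.5]) for a in(-.5,0,.5)),key=lambda r:r.cost)
print("feeder",best.x,best.cost);print(best.fun.round(1))
x,y,a,hz,t=best.x
print("mid",fr(x,y,a,[(0,45,0)]),"knob",fr(x,y,a,[(-30+110*np.cos(t),-80+110*np.sin(t),105)]),"piv",fr(x,y,a,[(-30,-80,110)]))
E
python3 m.py
```

```text
bar top [ 453.70515632 -322.31364778   45.        ] [ 454.19750051 -324.85968028   45.        ]
bar top [ 485.50355884 -403.09096963   45.        ] [ 484.05804188 -406.88794539   45.        ]
bar top [ 449.71139973 -418.56653323   45.        ] [ 449.34422001 -419.39858268   45.        ]
bar top [ 415.26412011 -336.22129919   45.        ] [ 418.76685076 -338.212387     45.        ]
bar [ 4.52407401e+02 -3.70202714e+02  3.71162981e-01] 1.2227454729343208
[-0.1 -0.7  1.  -0.4  0.3  0.4  0.2 -0.4 -0.2  0.4  0.3  0.9  0.1 -1.1
  1.2 -1.  -0.   0.1 -1.  -0.4 -0.9 -0.4 -0.3  1. ]
post [406.46010884 250.45350301  66.        ] [409.0019251  248.39546964  66.        ]
post [483.62304544 252.46820497  66.        ] [485.57711404 253.2934475   66.        ]
bolts [array([379., 247.,   8.]), array([489.,   7.,   8.]), array([382.,   7.,   8.])] [array([379., 246.,   8.]), array([489.,   6.,   8.])]
feeder [ 4.46636221e+02  1.66726639e+02  1.76179985e-03  8.97289398e+01
 -8.52821812e-01] 3.2176431780821972
[ 0.  -0.6  0.1 -0.2 -0.4 -0.6 -0.3  0.1 -0.1  0.7 -0.3 -0.7  0.4  0.9
  0.6 -1.3 -0.2  1.   0.  -0.6]
mid [[446.55694053 211.72656923   0.        ]] knob [[489.28771697   3.95615625 105.        ]] piv [[416.77721196  86.67390926 110.        ]]
```

The fit gives bar ≈ (452,-370) with yaw 0.37, feeder ≈ (447,167) with yaw ≈ 0, and knob ≈ (489,4). The sizes and heights agree to about 1 px.

```bash
cat >> h.py <<'E'
def to(x,y,z,deg,frm=None):
    """tool-frame shift/turn to world xyz, tool y at yaw deg (mod 180), pointing down"""
    if frm is None:
        o=ctrl.get_obs(); p=o["ee_pos"]; Q=R.from_rotvec(o["orientation"])
    else: p,Q=np.array(frm[:3],float),down(frm[3])
    c=[(Q.inv()*down(deg+k)).as_rotvec() for k in(0,180,-180)]
    r=min(c,key=np.linalg.norm)
    print("xyz",Q.inv().apply(np.array([x,y,z])-p).round(1).tolist(),"rot",r.round(3).tolist())
def down(deg):
    a=np.radians(deg); y=np.array([np.cos(a),np.sin(a),0]); zz=np.array([0,0,-1.])
    return R.from_matrix(np.c_[np.cross(y,zz),y,zz])
E
python3 -c "
from h import *
to(450,100,230,21.3); to(430,-300,230,21.3,(450,100,230,21.3))"
```

```text
xyz [-370.2, -349.8, -7.5] rot [-0.001, 0.001, 0.779]
xyz [-365.4, -163.9, 0.0] rot [0.0, 0.0, 0.0]
```

```bash
T='{"xyz":[-370,-350,-8],"rot":[0,0,0.779]}'; 
python3 -m inch '[{"xyz":[-370,-350,-8],"rot":[0,0,0.779]},{"xyz":[-370,-350,-8],"rot":[0,0,0.779]},{"xyz":[-370,-350,-8],"rot":[0,0,0.779]},{"xyz":[-370,-350,-8],"rot":[0,0,0.779]},{"xyz":[-370,-350,-8],"rot":[0,0,0.779]},{"xyz":[-370,-350,-8],"rot":[0,0,0.779]},{"xyz":[-370,-350,-8],"rot":[0,0,0.779]},{"xyz":[-370,-350,-8],"rot":[0,0,0.779]},{"xyz":[-370,-350,-8],"rot":[0,0,0.779]},{"xyz":[-370,-350,-8],"rot":[0,0,0.779]},{"xyz":[-370,-350,-8],"rot":[0,0,0.779]},{"xyz":[-370,-350,-8],"rot":[0,0,0.779]}]' 0
python3 - <<'E'
from h import *
import cv2
c=ctrl.camera_model("wrist"); cv2.imwrite("pics/w1.png",ctrl.get_image("wrist")[:,:,::-1])
np.save("w1.npy",c,allow_pickle=True)
to(452.4,-370.2,120,21.3)
E
```

```text
t: 1.1
ee_pos: [446.5, 107.0, 230.6]
orientation: [-1.772, -2.594, -0.0]
ft_force: [1.0, 1.1, 0.3]
width: 88.0
grasp_force: 0.0
xyz [-440.8, -167.2, 112.1] rot [0.001, 0.003, -0.003]
```

View pics/w1.png

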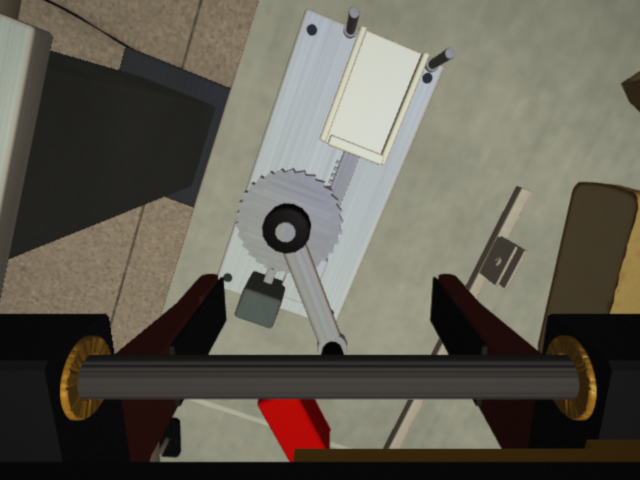

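The wrist view shows the post tops at (353,11) and (449,52), and the hub at (286,231). I'll check the feeder fit against them while moving on.

```bash

python3 -m inch '[{"xyz":[-441,-167,50]},{"xyz":[-441,-167,50]},{"xyz":[-441,-167,50]},{"xyz":[-441,-167,50]},{"xyz":[-441,-167,50]},{"xyz":[-441,-167,50]},{"xyz":[-441,-167,50]},{"xyz":[-441,-167,50]},{"xyz":[-441,-167,50]},{"xyz":[-441,-167,50]},{"xyz":[-441,-167,50]},{"xyz":[-441,-167,50]}]'
python3 - <<'E'
from h import *
c=np.load("w1.npy",allow_pickle=True).item()
print([ray("w",u,z,c).round(1) for u,z in(((353,11),66),((449,52),66),((286,231),90))])
print("reproj posts,hub", proj("w",fr(446.6,166.7,0.0018,[(-38,86,66),(38,86,66),(-30,-80,90),(-23,0,60),(23,0,60),(0,0,60)]),c).round())
to(452.4,-370.2,17,21.3)
E
```

```text
[array([408.4, 256.4,  66. ]), array([484.7, 257. ,  66. ]), array([419.2,  91.9,  90. ])]
reproj posts,hub [[351.  16.]
 [446.  58.]
 [281. 236.]
 [327. 138.]
 [381. 160.]
 [354. 149.]]
xyz [-440.5, -167.3, 215.1] rot [0.001, 0.003, -0.003]$[0]: bad value
```

```bash

python3 -m inch '[{"xyz":[-441,-167,50],"rot":[0,0,0]},{"xyz":[-441,-167,50],"rot":[0,0,0]},{"xyz":[-441,-167,50],"rot":[0,0,0]},{"xyz":[-441,-167,50],"rot":[0,0,0]},{"xyz":[-441,-167,50],"rot":[0,0,0]},{"xyz":[-441,-167,50],"rot":[0,0,0]},{"xyz":[-441,-167,50],"rot":[0,0,0]},{"xyz":[-441,-167,50],"rot":[0,0,0]},{"xyz":[-441,-167,50],"rot":[0,0,0]},{"xyz":[-441,-167,50],"rot":[0,0,0]},{"xyz":[-441,-167,50],"rot":[0,0,0]},{"xyz":[-441,-167,50],"rot":[0,0,0]}]'
python3 -m inch '[{"xyz":[0,0,0],"rot":[0,0,0]},{"xyz":[0,0,0],"rot":[0,0,0]}]'
python3 -c "
from h import *
to(452.4,-370.2,17,21.3)"
```

```text
t: 2.15
ee_pos: [450.7, -367.1, 179.8]
orientation: [1.775, 2.591, -0.001]
ft_force: [0.3, -0.1, -0.3]
width: 87.9
grasp_force: 0.0
t: 2.32
ee_pos: [450.4, -362.4, 179.8]
orientation: [-1.774, -2.591, -0.001]
ft_force: [-0.4, 0.4, -0.2]
width: 88.0
grasp_force: 0.0
xyz [-8.3, -0.9, 162.8] rot [-0.001, -0.002, -0.002]
```

```bash

python3 -m inch '[{"xyz":[-8,-1,40],"rot":[0,0,0]},{"xyz":[-8,-1,80],"rot":[0,0,0]},{"xyz":[-8,-1,110],"rot":[0,0,0]},{"xyz":[-8,-1,135],"rot":[0,0,0]},{"xyz":[-8,-1,150],"rot":[0,0,0]},{"xyz":[-8,-1,158],"rot":[0,0,0]},{"xyz":[-8,-1,163],"rot":[0,0,0]},{"xyz":[-8,-1,163],"rot":[0,0,0]},{"xyz":[-8,-1,163],"rot":[0,0,0]}]'
python3 - <<'E'
from h import *
import cv2
to(452.4,-370.2,17,21.3)
a=ctrl.get_image("scene")[270:375,320:460,::-1];b=ctrl.get_image("side")[280:385,260:400,::-1]
cv2.imwrite("pics/g.png",cv2.resize(np.hstack([a,b]),(800,300),interpolation=cv2.INTER_CUBIC))
E
```

```text
t: 3.07
ee_pos: [453.7, -370.1, 18.5]
orientation: [1.771, 2.594, -0.0]
ft_force: [0.4, -0.1, 0.8]
width: 87.7
grasp_force: 0.0
xyz [0.4, -1.2, 1.5] rot [0.001, 0.001, 0.001]
```

View pics/g.png

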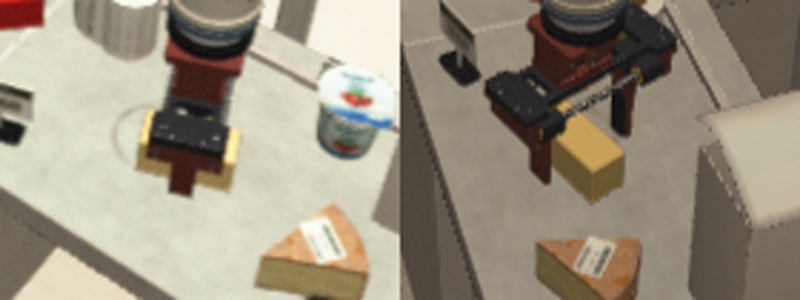

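The fingers straddle the bar's middle, and nothing else is touched. I'll close and lift.

```bash

python3 -m inch '[{"xyz":[0,-1,1],"rot":[0,0,0]},{"xyz":[0,-1,1],"rot":[0,0,0]},{"xyz":[0,-1,1],"rot":[0,0,0]},{"xyz":[0,-1,1],"rot":[0,0,0]},{"xyz":[0,-1,1],"rot":[0,0,0]},{"xyz":[0,-1,1],"rot":[0,0,0]},{"xyz":[0,-1,1],"rot":[0,0,0]},{"xyz":[0,-1,1],"rot":[0,0,0]},{"xyz":[0,-1,1],"rot":[0,0,0]},{"xyz":[0,-1,1],"rot":[0,0,0]}]' 255
python3 -m inch '[{"xyz":[0,0,-10],"rot":[0,0,0]},{"xyz":[0,0,-30],"rot":[0,0,0]},{"xyz":[0,0,-60],"rot":[0,0,0]},{"xyz":[0,0,-95],"rot":[0,0,0]},{"xyz":[0,0,-125],"rot":[0,0,0]},{"xyz":[0,0,-150],"rot":[0,0,0]},{"xyz":[0,0,-165],"rot":[0,0,0]},{"xyz":[0,0,-170],"rot":[0,0,0]},{"xyz":[0,0,-170],"rot":[0,0,0]},{"xyz":[0,0,-170],"rot":[0,0,0]}]'
python3 -c "
from h import *
to(446.6,217,188,0); to(440,40,188,0);"
```

```text
t: 4.0
ee_pos: [452.1, -370.8, 16.5]
orientation: [-1.772, -2.594, 0.0]
ft_force: [0.5, 0.3, 0.1]
width: 41.5
grasp_force: 30.0
t: 4.83
ee_pos: [451.6, -370.3, 186.0]
orientation: [-1.772, -2.593, -0.0]
ft_force: [0.3, -0.2, -2.3]
width: 41.7
grasp_force: 30.0
xyz [549.0, 208.8, -1.7] rot [-0.001, -0.001, 0.372]
xyz [386.5, 138.3, -1.8] rot [-0.001, -0.001, 0.372]
```

```bash

python3 -m inch '[{"xyz":[30,11,0],"rot":[0,0,0.06]},{"xyz":[70,25,0],"rot":[0,0,0.12]},{"xyz":[110,39,0],"rot":[0,0,0.18]},{"xyz":[150,54,-2],"rot":[0,0,0.24]},{"xyz":[190,68,-2],"rot":[0,0,0.3]},{"xyz":[230,82,-2],"rot":[0,0,0.372]},{"xyz":[270,96,-2],"rot":[0,0,0.372]},{"xyz":[308,110,-2],"rot":[0,0,0.372]},{"xyz":[340,122,-2],"rot":[0,0,0.372]},{"xyz":[364,130,-2],"rot":[0,0,0.372]},{"xyz":[380,136,-2],"rot":[0,0,0.372]},{"xyz":[386,138,-2],"rot":[0,0,0.372]}]'
python3 -m inch '[{"xyz":[0,0,0],"rot":[0,0,0]},{"xyz":[0,0,0],"rot":[0,0,0]},{"xyz":[0,0,0],"rot":[0,0,0]}]'
python3 - <<'E'
from h import *
import cv2
c=ctrl.camera_model("wrist"); im=ctrl.get_image("wrist")[:,:,::-1]
np.save("w2.npy",c,allow_pickle=True); cv2.imwrite("pics/w2.png",im)
to(446.6,217,188,0)
print(proj("w",fr(446.6,166.7,0.0018,[(-38,86,66),(38,86,66),(-30,-80,90),(-23,0,60),(23,0,60),(0,0,60)]),c).round())
E
```

```text
t: 5.83
ee_pos: [439.0, 41.1, 187.1]
orientation: [-2.217, -2.223, 0.003]
ft_force: [0.7, 0.3, -1.8]
width: 41.9
grasp_force: 30.0
t: 6.08
ee_pos: [440.1, 38.1, 188.0]
orientation: [-2.222, -2.22, 0.002]
ft_force: [0.4, -0.1, -2.0]
width: 41.7
grasp_force: 30.0
xyz [179.0, 6.1, 0.1] rot [-0.001, 0.0, -0.001]
[[ 273. -126.]
 [ 403. -127.]
 [ 290.  166.]
 [ 302.   37.]
 [ 373.   37.]
 [ 337.   37.]]
```

View pics/w2.png

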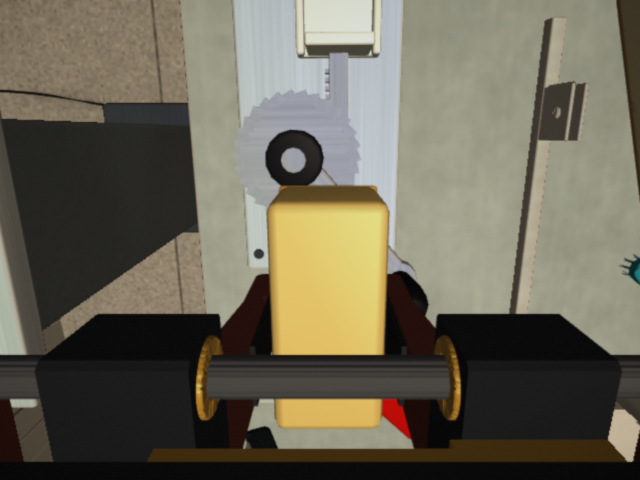

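Hub at (293,160) and pusher middle at about (339,52), so the feeder sits roughly 1-3 mm further in +x and +y than fitted. I'll step closer for a clear view of the trough.

```bash

python3 -m inch '[{"xyz":[10,2,0],"rot":[0,0,0]},{"xyz":[30,6,0],"rot":[0,0,0]},{"xyz":[55,7,0],"rot":[0,0,0]},{"xyz":[75,7,0],"rot":[0,0,0]},{"xyz":[85,7,0],"rot":[0,0,0]},{"xyz":[90,7,0],"rot":[0,0,0]},{"xyz":[90,7,0],"rot":[0,0,0]},{"xyz":[90,7,0],"rot":[0,0,0]},{"xyz":[90,7,0],"rot":[0,0,0]},{"xyz":[90,7,0],"rot":[0,0,0]}]'
python3 - <<'E'
from h import *
import cv2
c2=np.load("w2.npy",allow_pickle=True).item()
print("bar in hand (at tcp 440,38):",[ray("w",u,216,c2).round(1) for u in((271,206),(387,206),(276,427),(382,427))])
c=ctrl.camera_model("wrist"); im=ctrl.get_image("wrist")[:,:,::-1]
np.save("w3.npy",c,allow_pickle=True); cv2.imwrite("pics/w3.png",im)
print(ctrl.get_obs()["ee_pos"])
cv2.imwrite("pics/w3c.png",cv2.resize(im[0:225,190:490],(800,600),interpolation=cv2.INTER_CUBIC))
print(proj("w",fr(446.6,166.7,0.0018,[(-38,86,66),(38,86,66),(-30,-80,90),(-23,0,60),(23,0,60),(-25,90,26),(25,90,26)]),c).round())
E
```

```text
t: 6.97
ee_pos: [447.3, 128.3, 188.5]
orientation: [2.223, 2.22, -0.0]
ft_force: [-0.1, -0.0, -2.9]
width: 41.9
grasp_force: 30.0
bar in hand (at tcp 440,38): [array([421.6,  83.8, 216. ]), array([460.1,  83.8, 216. ]), array([420.5,  -2.5, 216. ]), array([461.4,  -2.5, 216. ])]
[447.3064268  128.31197033 188.50896825]
[[266.  42.]
 [385.  42.]
 [282. 299.]
 [293. 177.]
 [359. 177.]
 [292.  48.]
 [360.  48.]]
```

View pics/w3c.png

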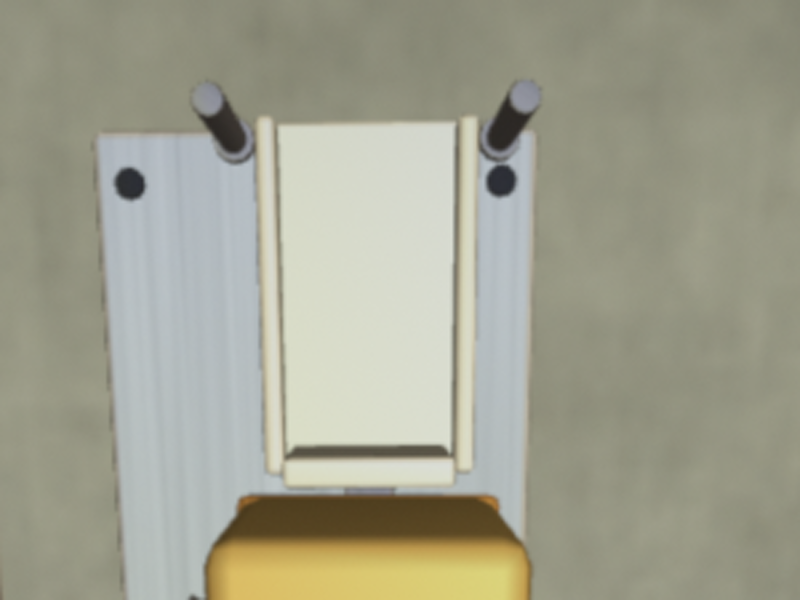

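```bash

python3 -m inch '[{"xyz":[15,0,0],"rot":[0,0,0]},{"xyz":[40,0,0],"rot":[0,0,0]},{"xyz":[65,0,0],"rot":[0,0,0]},{"xyz":[82,0,0],"rot":[0,0,0]},{"xyz":[91,0,5],"rot":[0,0,0]},{"xyz":[91,0,25],"rot":[0,0,0]},{"xyz":[91,0,50],"rot":[0,0,0]},{"xyz":[91,0,75],"rot":[0,0,0]},{"xyz":[91,0,95],"rot":[0,0,0]},{"xyz":[91,0,105],"rot":[0,0,0]},{"xyz":[91,0,110],"rot":[0,0,0]},{"xyz":[91,0,110],"rot":[0,0,0]}]'
python3 -m inch '[{"xyz":[0,0,0],"rot":[0,0,0]},{"xyz":[0,0,0],"rot":[0,0,0]},{"xyz":[0,0,0],"rot":[0,0,0]}]'
python3 -c "
from h import *
to(447,219,36,0)"
```

```text
t: 8.02
ee_pos: [447.0, 219.4, 77.7]
orientation: [-2.222, -2.221, 0.003]
ft_force: [-0.7, -0.1, -2.0]
width: 41.8
grasp_force: 30.0
t: 8.27
ee_pos: [448.2, 220.3, 79.6]
orientation: [2.221, 2.221, 0.003]
ft_force: [0.2, 1.0, -2.4]
width: 41.5
grasp_force: 30.0
xyz [-1.4, -1.3, 43.6] rot [0.002, -0.001, 0.0]
```

```bash

python3 -m inch '[{"xyz":[-1,-1,10],"rot":[0,0,0]},{"xyz":[-1,-1,22],"rot":[0,0,0]},{"xyz":[-1,-1,32],"rot":[0,0,0]},{"xyz":[-1,-1,39],"rot":[0,0,0]},{"xyz":[-1,-1,42],"rot":[0,0,0]},{"xyz":[-1,-1,43],"rot":[0,0,0]},{"xyz":[-1,-1,44],"rot":[0,0,0]},{"xyz":[-1,-1,44],"rot":[0,0,0]},{"xyz":[-1,-1,44],"rot":[0,0,0]},{"xyz":[-1,-1,44],"rot":[0,0,0]}]'
python3 -m inch '[{"xyz":[0,0,1],"rot":[0,0,0]},{"xyz":[0,0,2],"rot":[0,0,0]},{"xyz":[0,0,2],"rot":[0,0,0]},{"xyz":[0,0,2],"rot":[0,0,0]}]'

```

```text
t: 9.1
ee_pos: [446.6, 219.1, 34.9]
orientation: [2.221, 2.221, 0.001]
ft_force: [-0.4, -0.3, -1.7]
width: 42.4
grasp_force: 30.0
t: 9.43
ee_pos: [446.3, 219.0, 32.5]
orientation: [-2.221, -2.221, 0.0]
ft_force: [-0.7, 0.1, -2.5]
width: 41.6
grasp_force: 30.0
```

```bash

python3 -m inch '[{"xyz":[0,0,0.5],"rot":[0,0,0]},{"xyz":[0,0,1],"rot":[0,0,0]},{"xyz":[0,0,1],"rot":[0,0,0]},{"xyz":[0,0,1],"rot":[0,0,0]}]'
python3 - <<'E'
from h import *
import cv2
a=ctrl.get_image("scene")[195:285,190:310,::-1];b=ctrl.get_image("side")[185:275,225:345,::-1]
cv2.imwrite("pics/p.png",cv2.resize(np.hstack([a,b]),(800,300),interpolation=cv2.INTER_CUBIC))
E
```

```text
t: 9.77
ee_pos: [446.4, 219.0, 32.5]
orientation: [2.222, 2.221, 0.0]
ft_force: [-3.7, -2.8, 10.8]
width: 42.0
grasp_force: 30.0
```

View pics/p.png

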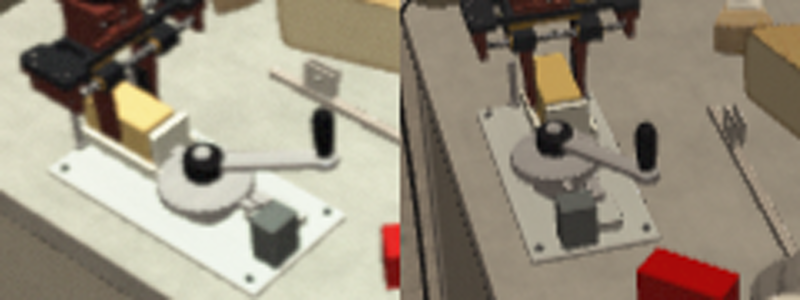

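The bar sits in the trough just ahead of the pusher, and contact was felt at z 32.5. I'll release it and rise.

```bash

python3 -m inch '[{"xyz":[0,0,-1],"rot":[0,0,0]},{"xyz":[0,0,-1],"rot":[0,0,0]},{"xyz":[0,0,-1],"rot":[0,0,0]},{"xyz":[0,0,-1],"rot":[0,0,0]},{"xyz":[0,0,-1],"rot":[0,0,0]},{"xyz":[0,0,-1],"rot":[0,0,0]}]' 0
python3 -m inch '[{"xyz":[0,0,-5],"rot":[0,0,0]},{"xyz":[0,0,-15],"rot":[0,0,0]},{"xyz":[0,0,-35],"rot":[0,0,0]},{"xyz":[0,0,-65],"rot":[0,0,0]},{"xyz":[0,0,-100],"rot":[0,0,0]},{"xyz":[0,0,-135],"rot":[0,0,0]},{"xyz":[0,0,-155],"rot":[0,0,0]},{"xyz":[0,0,-165],"rot":[0,0,0]},{"xyz":[0,0,-165],"rot":[0,0,0]},{"xyz":[0,0,-165],"rot":[0,0,0]}]'
python3 -c "
from h import *
to(470,30,200,90);to(480,-100,215,90)"
```

```text
t: 10.37
ee_pos: [446.3, 219.0, 32.4]
orientation: [-2.221, -2.221, 0.0]
ft_force: [0.4, -0.2, 0.5]
width: 78.2
grasp_force: 0.0
t: 11.2
ee_pos: [446.1, 218.9, 197.5]
orientation: [2.221, 2.221, 0.001]
ft_force: [0.2, 0.4, -1.2]
width: 87.8
grasp_force: 0.0
xyz [-188.9, 23.9, -2.5] rot [0.0, 0.0, -1.571]
xyz [-318.9, 33.9, -17.5] rot [0.0, 0.0, -1.571]
```

```bash

python3 -m inch '[{"xyz":[-20,2,-12],"rot":[0,0,0]},{"xyz":[-55,6,-12],"rot":[0,0,0]},{"xyz":[-95,10,-12],"rot":[0,0,0]},{"xyz":[-135,14,-12],"rot":[0,0,0]},{"xyz":[-175,19,-12],"rot":[0,0,0]},{"xyz":[-215,24,-12],"rot":[0,0,0]},{"xyz":[-250,27,-12],"rot":[0,0,0]},{"xyz":[-280,30,-12],"rot":[0,0,0]},{"xyz":[-302,32,-12],"rot":[0,0,0]},{"xyz":[-314,33,-12],"rot":[0,0,0]},{"xyz":[-319,34,-12],"rot":[0,0,0]},{"xyz":[-319,34,-12],"rot":[0,0,0]}]'
python3 -m inch '[{"xyz":[0,0,0],"rot":[0,0,0]},{"xyz":[0,0,0],"rot":[0,0,0]},{"xyz":[0,0,0],"rot":[0,0,0]}]'
python3 - <<'E'
from h import *
import cv2
print(ctrl.get_obs()["ee_pos"])
c=ctrl.camera_model("wrist"); im=ctrl.get_image("wrist")[:,:,::-1]
np.save("w4.npy",c,allow_pickle=True)
a=ctrl.get_image("scene")[195:285,190:310,::-1]
im=im.copy(); im[360:480,0:160]=cv2.resize(a,(160,120)); 
cv2.imwrite("pics/w4.png",np.hstack([im[:,:640]])); 
E
```

```text
t: 12.2
ee_pos: [479.8, -100.2, 208.3]
orientation: [-2.221, -2.219, 0.002]
ft_force: [-0.4, -0.1, 0.0]
width: 87.9
grasp_force: 0.0
t: 12.45
ee_pos: [480.2, -98.8, 209.4]
orientation: [-2.219, -2.223, 0.0]
ft_force: [0.0, -0.0, -0.1]
width: 87.3
grasp_force: 0.0
[480.20978648 -98.84296081 209.38540067]
```

View pics/w4.png

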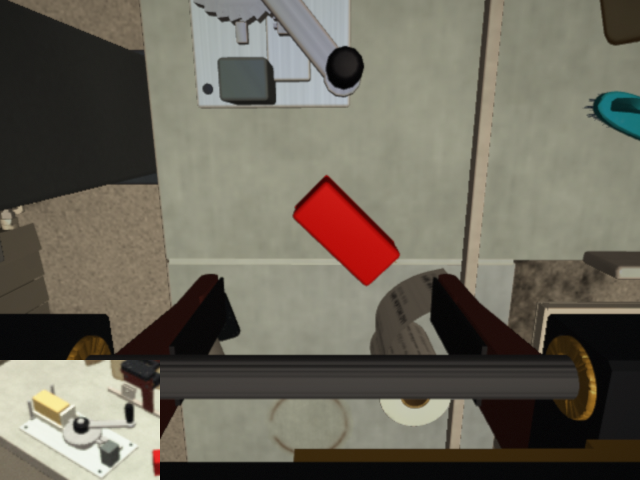

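The bar lies straight in the trough. The knob's top is at (344,66) in the wrist view, and the screen rail is near column 485.

```bash
python3 - <<'E'
from h import *
c=np.load("w4.npy",allow_pickle=True).item()
k=ray("w",(344,66),130,c);print(k, ray("w",(480,160),0,c))
p=np.array([417.8,89.]);print(np.hypot(*(k[:2]-p)),np.degrees(np.arctan2(*(k[:2]-p)[::-1])))
to(489,5,160,90)
to(489,5,93,90,(489,5,160,90))
E
```

```text
[489.33282107   5.48095175 130.        ] [616.77154702 -53.74606971   0.        ]
109.96533958769068 -49.42043742920251
xyz [104.1, 8.8, 49.6] rot [0.0, 0.0, -1.569]
xyz [0.0, 0.0, 67.0] rot [0.0, 0.0, 0.0]
```

```bash

python3 -m inch '[{"xyz":[5,1,0],"rot":[0,0,-0.1]},{"xyz":[15,1,0],"rot":[0,0,-0.22]},{"xyz":[30,2,0],"rot":[0,0,-0.34]},{"xyz":[45,3,0],"rot":[0,0,-0.46]},{"xyz":[60,5,0],"rot":[0,0,-0.58]},{"xyz":[75,6,0],"rot":[0,0,-0.7]},{"xyz":[88,7,10],"rot":[0,0,-0.82]},{"xyz":[96,8,20],"rot":[0,0,-0.94]},{"xyz":[101,8,30],"rot":[0,0,-1.06]},{"xyz":[104,9,38],"rot":[0,0,-1.18]},{"xyz":[104,9,42],"rot":[0,0,-1.3]},{"xyz":[104,9,45],"rot":[0,0,-1.42]}]'
python3 -m inch '[{"xyz":[0,0,0],"rot":[0,0,-0.1]},{"xyz":[0,0,0],"rot":[0,0,-0.15]},{"xyz":[0,0,0],"rot":[0,0,-0.15]},{"xyz":[0,0,0],"rot":[0,0,-0.15]},{"xyz":[0,0,0],"rot":[0,0,-0.15]}]'
python3 -c "
from h import *
to(489,5,94,90)"
```

```text
t: 13.55
ee_pos: [489.0, 4.8, 164.0]
orientation: [-0.225, -3.133, 0.0]
ft_force: [0.2, -0.4, 0.1]
width: 87.5
grasp_force: 0.0
t: 13.97
ee_pos: [489.4, 4.2, 164.7]
orientation: [0.003, 3.141, 0.0]
ft_force: [1.1, -0.7, 0.9]
width: 88.2
grasp_force: 0.0
xyz [0.4, 0.8, 70.7] rot [0.0, 0.0, -0.002]
```

```bash

python3 -m inch '[{"xyz":[0,1,10],"rot":[0,0,0]},{"xyz":[0,1,25],"rot":[0,0,0]},{"xyz":[0,1,42],"rot":[0,0,0]},{"xyz":[0,1,56],"rot":[0,0,0]},{"xyz":[0,1,65],"rot":[0,0,0]},{"xyz":[0,1,70],"rot":[0,0,0]},{"xyz":[0,1,70],"rot":[0,0,0]},{"xyz":[0,1,70],"rot":[0,0,0]}]'
python3 -m inch '[{"xyz":[0,0,0],"rot":[0,0,0]},{"xyz":[0,0,0],"rot":[0,0,0]},{"xyz":[0,0,0],"rot":[0,0,0]},{"xyz":[0,0,0],"rot":[0,0,0]},{"xyz":[0,0,0],"rot":[0,0,0]},{"xyz":[0,0,0],"rot":[0,0,0]},{"xyz":[0,0,0],"rot":[0,0,0]},{"xyz":[0,0,0],"rot":[0,0,0]},{"xyz":[0,0,0],"rot":[0,0,0]},{"xyz":[0,0,0],"rot":[0,0,0]},{"xyz":[0,0,0],"rot":[0,0,0]},{"xyz":[0,0,0],"rot":[0,0,0]}]' 255

```

```text
t: 14.63
ee_pos: [489.4, 5.0, 94.5]
orientation: [-0.002, -3.141, -0.0]
ft_force: [0.7, 0.6, -0.2]
width: 88.0
grasp_force: 0.0
t: 15.63
ee_pos: [489.2, 5.5, 94.5]
orientation: [-0.002, -3.141, -0.001]
ft_force: [-0.5, 4.4, 1.2]
width: 21.2
grasp_force: 30.0
```

```bash
python3 - <<'E'
import numpy as np
a0=np.radians(-49.5)
for d in list(range(0,52,2)):
    a=a0+np.radians(d); print(d,(-110*(np.cos(a)-np.cos(a0))).round(1),(110*(np.sin(a)-np.sin(a0))).round(1))
E
python3 -m inch '[{"xyz":[-1.5,1.3,0],"rot":[0,0,0]},{"xyz":[-2.9,2.5,0],"rot":[0,0,0]},{"xyz":[-2.9,2.5,0],"rot":[0,0,0]},{"xyz":[-2.9,2.5,0],"rot":[0,0,0]}]'
python3 -m inch '[{"xyz":[-1.4,1.3,0],"rot":[0,0,0]},{"xyz":[-2.7,2.6,0],"rot":[0,0,0]},{"xyz":[-2.7,2.6,0],"rot":[0,0,0]},{"xyz":[-2.7,2.6,0],"rot":[0,0,0]}]'
```

```text
0 -0.0 0.0
2 -2.9 2.5
4 -5.7 5.2
6 -8.4 7.9
8 -10.9 10.8
10 -13.4 13.7
12 -15.8 16.7
14 -18.1 19.8
16 -20.3 22.9
18 -22.4 26.2
20 -24.3 29.5
22 -26.1 32.9
24 -27.8 36.3
26 -29.4 39.8
28 -30.9 43.3
30 -32.3 46.9
32 -33.5 50.6
34 -34.6 54.2
36 -35.5 58.0
38 -36.4 61.7
40 -37.1 65.5
42 -37.6 69.3
44 -38.1 73.1
46 -38.4 76.9
48 -38.5 80.8
50 -38.6 84.6
t: 15.97
ee_pos: [490.8, 7.0, 94.4]
orientation: [-0.0, -3.138, 0.002]
ft_force: [-5.6, -2.0, 5.9]
width: 21.1
grasp_force: 30.0
t: 16.3
ee_pos: [493.1, 9.2, 94.4]
orientation: [-0.0, -3.138, 0.002]
ft_force: [-6.2, -4.6, 6.5]
width: 21.2
grasp_force: 30.0
```

```bash
cat > st.py <<'E'
from h import *
o=ctrl.get_obs();p=o["ee_pos"][:2]-[417.8,89];a=np.arctan2(p[1],p[0]);f=o["ft_force"]
print("  swing %.2f deg r %.1f Ft %.1f Fr %.1f"%(np.degrees(a)+49.5,np.hypot(*p),f[:2]@[-np.sin(a),np.cos(a)],f[:2]@[np.cos(a),np.sin(a)]))
E
python3 -m inch '[{"xyz":[-1.3,1.3,0],"rot":[0,0,0]},{"xyz":[-2.6,2.7,0],"rot":[0,0,0]},{"xyz":[-2.6,2.7,0],"rot":[0,0,0]},{"xyz":[-2.6,2.7,0],"rot":[0,0,0]}]' >/dev/null; python3 st.py
python3 -m inch '[{"xyz":[-1.3,1.4,0],"rot":[0,0,0]},{"xyz":[-1.3,1.4,0],"rot":[0,0,0]},{"xyz":[-1.3,1.4,0],"rot":[0,0,0]}]' >/dev/null; python3 st.py
python3 -m inch '[{"xyz":[-1.3,1.4,0],"rot":[0,0,0]},{"xyz":[-1.3,1.4,0],"rot":[0,0,0]},{"xyz":[-1.3,1.4,0],"rot":[0,0,0]}]' >/dev/null; python3 st.py
python3 -m inch '[{"xyz":[-1.3,1.5,0],"rot":[0,0,0]},{"xyz":[-1.3,1.5,0],"rot":[0,0,0]},{"xyz":[-1.3,1.5,0],"rot":[0,0,0]}]' >/dev/null; python3 st.py
```

```text
swing 4.77 deg r 109.7 Ft -6.8 Fr -0.8
  swing 5.58 deg r 109.7 Ft -10.5 Fr 0.0
  swing 6.45 deg r 109.7 Ft -10.8 Fr 0.0
  swing 7.41 deg r 109.7 Ft -11.2 Fr 0.7
```

```bash

python3 -m inch '[{"xyz":[-1.2,1.5,0],"rot":[0,0,0]},{"xyz":[-1.2,1.5,0],"rot":[0,0,0]},{"xyz":[-1.2,1.5,0],"rot":[0,0,0]}]' >/dev/null; python3 st.py
python3 -m inch '[{"xyz":[-1.2,1.5,0],"rot":[0,0,0]},{"xyz":[-1.2,1.5,0],"rot":[0,0,0]},{"xyz":[-1.2,1.5,0],"rot":[0,0,0]}]' >/dev/null; python3 st.py
python3 -m inch '[{"xyz":[-1.2,1.5,0],"rot":[0,0,0]},{"xyz":[-1.2,1.5,0],"rot":[0,0,0]},{"xyz":[-1.2,1.5,0],"rot":[0,0,0]}]' >/dev/null; python3 st.py
python3 -m inch '[{"xyz":[-1.2,1.5,0],"rot":[0,0,0]},{"xyz":[-1.2,1.5,0],"rot":[0,0,0]},{"xyz":[-1.2,1.5,0],"rot":[0,0,0]}]' >/dev/null; python3 st.py
```

```text
swing 9.89 deg r 110.1 Ft 3.6 Fr -4.7
  swing 10.99 deg r 110.0 Ft 2.5 Fr -4.2
  swing 11.77 deg r 110.0 Ft -0.5 Fr -4.1
  swing 12.47 deg r 109.9 Ft -3.2 Fr -2.5
```

Click 1 was felt: the push fell from 11 N to zero and returned at about 12°. On to the second.

```bash

python3 -m inch '[{"xyz":[-1.2,1.6,0],"rot":[0,0,0]},{"xyz":[-2.3,3.2,0],"rot":[0,0,0]},{"xyz":[-3.4,4.8,0],"rot":[0,0,0]},{"xyz":[-4.4,6.3,0],"rot":[0,0,0]},{"xyz":[-5.4,7.9,0],"rot":[0,0,0]},{"xyz":[-5.4,7.9,0],"rot":[0,0,0]},{"xyz":[-5.4,7.9,0],"rot":[0,0,0]}]' >/dev/null; python3 st.py
python3 -m inch '[{"xyz":[-1.0,1.65,0],"rot":[0,0,0]},{"xyz":[-1.0,1.65,0],"rot":[0,0,0]},{"xyz":[-1.0,1.65,0],"rot":[0,0,0]}]' >/dev/null; python3 st.py
python3 -m inch '[{"xyz":[-0.95,1.65,0],"rot":[0,0,0]},{"xyz":[-0.95,1.65,0],"rot":[0,0,0]},{"xyz":[-0.95,1.65,0],"rot":[0,0,0]}]' >/dev/null; python3 st.py
python3 -m inch '[{"xyz":[-0.9,1.7,0],"rot":[0,0,0]},{"xyz":[-0.9,1.7,0],"rot":[0,0,0]},{"xyz":[-0.9,1.7,0],"rot":[0,0,0]}]' >/dev/null; python3 st.py
python3 -m inch '[{"xyz":[-0.9,1.7,0],"rot":[0,0,0]},{"xyz":[-0.9,1.7,0],"rot":[0,0,0]},{"xyz":[-0.9,1.7,0],"rot":[0,0,0]}]' >/dev/null; python3 st.py
python3 -m inch '[{"xyz":[-0.85,1.7,0],"rot":[0,0,0]},{"xyz":[-0.85,1.7,0],"rot":[0,0,0]},{"xyz":[-0.85,1.7,0],"rot":[0,0,0]}]' >/dev/null; python3 st.py
python3 -m inch '[{"xyz":[-0.85,1.7,0],"rot":[0,0,0]},{"xyz":[-0.85,1.7,0],"rot":[0,0,0]},{"xyz":[-0.85,1.7,0],"rot":[0,0,0]}]' >/dev/null; python3 st.py
```

```text
swing 16.82 deg r 109.8 Ft -10.2 Fr -2.3
  swing 17.78 deg r 109.9 Ft -10.1 Fr -2.7
  swing 18.69 deg r 109.8 Ft -12.2 Fr -2.4
  swing 19.67 deg r 109.8 Ft -10.9 Fr -1.7
  swing 21.96 deg r 110.2 Ft 3.8 Fr -4.5
  swing 22.97 deg r 110.2 Ft 1.3 Fr -4.6
  swing 23.75 deg r 110.1 Ft -1.1 Fr -5.0
```

Click 2 was felt. Now the third.

```bash

python3 -m inch '[{"xyz":[-0.8,1.7,0],"rot":[0,0,0]},{"xyz":[-1.6,3.5,0],"rot":[0,0,0]},{"xyz":[-2.4,5.2,0],"rot":[0,0,0]},{"xyz":[-3.1,7.0,0],"rot":[0,0,0]},{"xyz":[-3.8,8.8,0],"rot":[0,0,0]},{"xyz":[-4.5,10.6,0],"rot":[0,0,0]},{"xyz":[-4.5,10.6,0],"rot":[0,0,0]},{"xyz":[-4.5,10.6,0],"rot":[0,0,0]}]' >/dev/null; python3 st.py
python3 -m inch '[{"xyz":[-0.6,1.8,0],"rot":[0,0,0]},{"xyz":[-0.6,1.8,0],"rot":[0,0,0]},{"xyz":[-0.6,1.8,0],"rot":[0,0,0]}]' >/dev/null; python3 st.py
python3 -m inch '[{"xyz":[-0.6,1.8,0],"rot":[0,0,0]},{"xyz":[-0.6,1.8,0],"rot":[0,0,0]},{"xyz":[-0.6,1.8,0],"rot":[0,0,0]}]' >/dev/null; python3 st.py
python3 -m inch '[{"xyz":[-0.55,1.8,0],"rot":[0,0,0]},{"xyz":[-0.55,1.8,0],"rot":[0,0,0]},{"xyz":[-0.55,1.8,0],"rot":[0,0,0]}]' >/dev/null; python3 st.py
python3 -m inch '[{"xyz":[-0.5,1.8,0],"rot":[0,0,0]},{"xyz":[-0.5,1.8,0],"rot":[0,0,0]},{"xyz":[-0.5,1.8,0],"rot":[0,0,0]}]' >/dev/null; python3 st.py
python3 -m inch '[{"xyz":[-0.45,1.85,0],"rot":[0,0,0]},{"xyz":[-0.45,1.85,0],"rot":[0,0,0]},{"xyz":[-0.45,1.85,0],"rot":[0,0,0]}]' >/dev/null; python3 st.py
python3 -m inch '[{"xyz":[-0.45,1.85,0],"rot":[0,0,0]},{"xyz":[-0.45,1.85,0],"rot":[0,0,0]},{"xyz":[-0.45,1.85,0],"rot":[0,0,0]}]'; python3 st.py
```

```text
swing 28.95 deg r 110.0 Ft -7.8 Fr -3.3
  swing 29.79 deg r 110.0 Ft -11.3 Fr -2.1
  swing 30.66 deg r 110.0 Ft -12.5 Fr -2.3
  swing 31.56 deg r 110.0 Ft -12.3 Fr -2.9
  swing 33.74 deg r 110.3 Ft 4.6 Fr -4.3
  swing 34.87 deg r 110.3 Ft 2.0 Fr -3.3
t: 22.63
ee_pos: [524.8, 62.6, 94.5]
orientation: [-0.001, -3.142, 0.0]
ft_force: [-3.8, 0.9, 0.0]
width: 21.2
grasp_force: 30.0
  swing 35.66 deg r 110.2 Ft -0.0 Fr -3.9
```

Click 3 was felt. Now the fourth, carefully.

```bash

python3 -m inch '[{"xyz":[-0.5,1.9,0],"rot":[0,0,0]},{"xyz":[-0.9,3.8,0],"rot":[0,0,0]},{"xyz":[-1.3,5.6,0],"rot":[0,0,0]},{"xyz":[-1.6,7.5,0],"rot":[0,0,0]},{"xyz":[-1.9,9.4,0],"rot":[0,0,0]},{"xyz":[-2.1,11.3,0],"rot":[0,0,0]},{"xyz":[-2.1,11.3,0],"rot":[0,0,0]},{"xyz":[-2.1,11.3,0],"rot":[0,0,0]}]' >/dev/null; python3 st.py
python3 -m inch '[{"xyz":[-0.25,1.9,0],"rot":[0,0,0]},{"xyz":[-0.25,1.9,0],"rot":[0,0,0]},{"xyz":[-0.25,1.9,0],"rot":[0,0,0]}]' >/dev/null; python3 st.py
python3 -m inch '[{"xyz":[-0.25,1.9,0],"rot":[0,0,0]},{"xyz":[-0.25,1.9,0],"rot":[0,0,0]},{"xyz":[-0.25,1.9,0],"rot":[0,0,0]}]' >/dev/null; python3 st.py
python3 -m inch '[{"xyz":[-0.15,1.9,0],"rot":[0,0,0]},{"xyz":[-0.15,1.9,0],"rot":[0,0,0]},{"xyz":[-0.15,1.9,0],"rot":[0,0,0]}]' >/dev/null; python3 st.py
python3 -m inch '[{"xyz":[-0.15,1.9,0],"rot":[0,0,0]},{"xyz":[-0.15,1.9,0],"rot":[0,0,0]},{"xyz":[-0.15,1.9,0],"rot":[0,0,0]}]' >/dev/null; python3 st.py
```

```text
swing 40.88 deg r 110.1 Ft -9.5 Fr -1.5
  swing 41.72 deg r 110.0 Ft -11.0 Fr -3.0
  swing 42.58 deg r 110.0 Ft -12.1 Fr -2.9
  swing 43.50 deg r 110.0 Ft -12.9 Fr -3.3
  swing 45.74 deg r 110.4 Ft 3.8 Fr -3.2
```

```bash

python3 -m inch '[{"xyz":[-0.05,1.9,0],"rot":[0,0,0]},{"xyz":[-0.05,1.9,0],"rot":[0,0,0]},{"xyz":[-0.05,1.9,0],"rot":[0,0,0]}]' >/dev/null; python3 st.py
python3 -m inch '[{"xyz":[-0.05,1.9,0],"rot":[0,0,0]},{"xyz":[-0.05,1.9,0],"rot":[0,0,0]},{"xyz":[-0.05,1.9,0],"rot":[0,0,0]},{"xyz":[-0.05,1.9,0],"rot":[0,0,0]},{"xyz":[-0.05,1.9,0],"rot":[0,0,0]}]' >/dev/null; python3 st.py
python3 -m inch '[{"xyz":[0,1.0,0],"rot":[0,0,0]},{"xyz":[0,1.0,0],"rot":[0,0,0]},{"xyz":[0,1.0,0],"rot":[0,0,0]},{"xyz":[0,1.0,0],"rot":[0,0,0]},{"xyz":[0,1.0,0],"rot":[0,0,0]}]' >/dev/null; python3 st.py
```

```text
swing 46.80 deg r 110.3 Ft 1.7 Fr -1.5
  swing 47.62 deg r 110.2 Ft -0.7 Fr -1.3
  swing 48.02 deg r 110.2 Ft -3.5 Fr -0.9
```

```bash

python3 -m inch '[{"xyz":[0,0.8,0],"rot":[0,0,0]},{"xyz":[0,0.8,0],"rot":[0,0,0]},{"xyz":[0,0.8,0],"rot":[0,0,0]},{"xyz":[0,0.8,0],"rot":[0,0,0]},{"xyz":[0,0.8,0],"rot":[0,0,0]}]' ; python3 st.py
python3 - <<'E'
from h import *
import cv2
a=ctrl.get_image("scene")[195:285,190:310,::-1];b=ctrl.get_image("side")[185:275,225:345,::-1]
cv2.imwrite("pics/f.png",cv2.resize(np.hstack([a,b]),(800,300),interpolation=cv2.INTER_CUBIC))
E
python3 st.py
```

```text
t: 25.8
ee_pos: [527.9, 86.7, 94.6]
orientation: [0.001, 3.141, -0.001]
ft_force: [-1.3, -5.2, -1.6]
width: 21.0
grasp_force: 30.0
  swing 48.32 deg r 110.1 Ft -5.2 Fr -1.2
  swing 48.30 deg r 110.1 Ft -5.9 Fr -0.4
```

View pics/f.png

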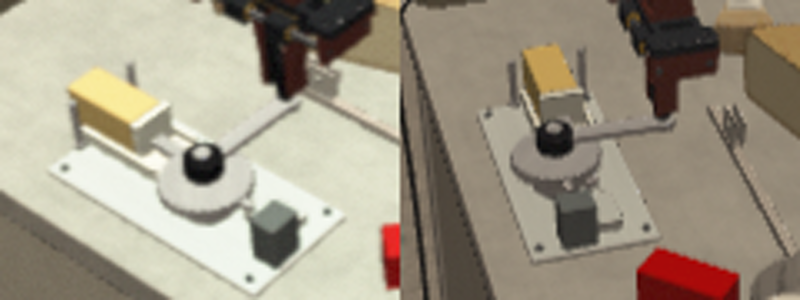

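The pusher has advanced and the bar overhangs the mouth. The knob is held at the fourth notch (48.3°, with the push rising again), so I'm handing in.

```bash
python3 -c "
from workcell import ctrl
print(ctrl.close_job())"
```

```text
the job is handed in; nothing more can be done
None
```

The cheese bar is in the trough and the lever was swung four felt clicks, pushing the portion out over the mouth. I handed the job in at about 26 s, still holding the knob at the fourth notch (48.3° by my measurement); the judge's verdict was not shown.

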